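# Change over the tea caddies

### The job

We are changing the tea on offer: shut the lid of the tea caddy that stands open, and flip the lid of the shut caddy back past upright, so that it leans open by itself. Only push the lids with the fingertips or the outside of the fingers, lightly; do not pinch anything. Leave both caddies standing where they are and do not disturb the other things on the counter.

Things in the scene. Friction and masses are not known exactly. Their poses are not given: they have to be found in the camera images.
- caddy_a: Wooden tea caddy, box 110 (x, front to back) x 150 (y) x 80 mm high to the rim, walls 8 mm, about 2 kg, loose on the counter, paper tea envelopes inside. Origin: centre of its underside; its front (tab side) faces its own -x, turned up to 0.3 rad from the robot. Its hinged lid is a panel 114 x 154 x 10 mm with a brass finger tab at the front. Its lid stands open at the start.
- caddy_b: Wooden tea caddy, box 110 (x, front to back) x 150 (y) x 80 mm high to the rim, walls 8 mm, about 2 kg, loose on the counter, paper tea envelopes inside. Origin: centre of its underside; its front (tab side) faces its own -x, turned up to 0.3 rad from the robot. Its hinged lid is a panel 114 x 154 x 10 mm with a brass finger tab at the front. Its lid is shut at the start.
- lid_a (a joint): Lid of caddy_a, open at the start. Hinge angle, rad: 0 = shut flat on the rim, 1.57 = upright, 1.95 = stop, leaning back open. No catch or spring; 0.12 kg, hinge softly damped: below about 1.47 it falls shut by itself, above that it falls back to the stop and rests there. The panel's underside lies in the plane of the hinge line.
- lid_b (a joint): Lid of caddy_b, shut at the start. Hinge angle, rad: 0 = shut flat on the rim, 1.57 = upright, 1.95 = stop, leaning back open. No catch or spring; 0.12 kg, hinge softly damped: below about 1.47 it falls shut by itself, above that it falls back to the stop and rests there. The panel's underside lies in the plane of the hinge line.
- tab_a (a point): Middle of the free edge of caddy_a's finger tab (50 mm wide, 4 thick, sloping up and forward at 45 deg from the lid's front edge). In the caddy's frame: x = -76, z = 105 mm when shut (tab root at x = -55, z = 83, free space below it down to the counter); x = +127, z = 192 mm when open on the stop, where the tab points backward. 133 mm from the hinge line.
- tab_b (a point): Middle of the free edge of caddy_b's finger tab (50 mm wide, 4 thick, sloping up and forward at 45 deg from the lid's front edge). In the caddy's frame: x = -76, z = 105 mm when shut (tab root at x = -55, z = 83, free space below it down to the counter); x = +127, z = 192 mm when open on the stop, where the tab points backward. 133 mm from the hinge line.
- hinge_a (a point): Middle of the hinge line of the lid of caddy_a, at x = +55, z = 80 mm in the caddy's frame; the line runs along the caddy's y.
- hinge_b (a point): Middle of the hinge line of the lid of caddy_b, at x = +55, z = 80 mm in the caddy's frame; the line runs along the caddy's y.
- cups: Two nested white porcelain cups, 82 mm across, 89 mm high, between the caddies; bystander. Origin at its underside.
- tamper: Coffee tamper with dark wooden handle, 58 mm across, 94 mm high, in front between the caddies; bystander. Origin at its underside.
- sleeves: Stack of brown paper cups, 68 mm across, 114 mm high, at the left; bystander. Origin at its underside.
- stamp: Hand stamp with a turned dark red handle, 24 x 34 mm, 74 mm high, at the right; bystander. Origin at its underside.
- pad: White order pad, 142 x 92 x 16 mm, front right; bystander. Origin at its underside.

How it is judged:
By the outcome, as a careful person would: the job done as asked, in the order asked, and still so for the second after the job is handed in, with the robot touching nothing.
It also fails if it takes over 58 s, if anything falls off the work surface, if the arm or the gripper's body presses on something with over 40 N, if the wrist force passes 120 N, or if a joint passes its speed limit or range.

### The arm

A 6-joint arm with a two-finger parallel gripper is mounted at the origin on a cart in front of the work surface, level with it; the furniture and walls round the work are solid. World frame = base frame: x ahead of the robot, y to its left, z up, the work surface at z = 0. Lengths are in m, angles in degrees, forces in N, time in s.
With the tool pointing down it reaches from about 0.375 to 0.9 m from the base axis. Payload 3.1 kg.
Tool frame: the origin (TCP) lies at the very end of the fingers, on their centre line; the grasp point (between the pads) lies 19 mm behind it; z points along the fingers, y is the direction in which the jaws open and shut (so a half turn about z gives the same grasp; the last joint's range is limited). The gripper opens to 87 mm and grips with 3 to 60 N. Pads are 19 mm wide; open, the fingers measure 117 mm over their backs; the gripper's body (75 mm by 190 mm) begins 51 mm behind the grasp point.
Start: joints at [-81.102, 30.224, 82.088, -0, 67.689, -10.227], TCP at [0.205, -0.59, 0.223] pointing down, gripper open.
Joint ranges: [-176.69, 176.69], [-43.24, 126.21], [12.49, 139.97], [-82, 262], [0, 151.66], [-163.58, 163.58]. Speed limits (degrees/s): [159.86, 159.86, 180, 180, 180, 180].

### API

Orientations are given as a 3x3 rotation matrix whose columns are the frame's x, y, z axes.
In Python, from rig import readout, capture, camera_model, bot, spot_in, regions_of gives the robot as it stands.
- The arm moves only by the tool send_rows, never from a script. Its argument "moves" is a list that holds one entry, the list of rows, each a list of 7 numbers: the turn, a rotation vector about the tool's x, y, z in degrees, then the shift along the tool's x, y, z in cm, then the opening, from -1 (shut) to 1 (fully open). A call has exactly 5 rows; each row shifts and turns the commanded pose from where the row before left it, along the tool's axes as they then stand; what a row does not reach is not made up. A row lasts 1/10 s, in which the tool goes at most 50 mm and 8.59 degrees, less where a joint would pass 70% of its speed; a pose out of reach is approached as far as the arm can. A call with a gripper value outside its range is refused whole. The fingers move at their own pace and stop on an object; the grip force is fixed at half the most. Time passes only in rows, so rows that do not move let the fingers close, or fill a call up. It gives the time, the measured TCP pose, the force and the opening at its end, in the units of the state.
- readout.read_state(): the state, without advancing time (a new reading comes with each control period).
- capture(name): name is "side" or "top"; returns the picture (384x512x3 uint8, blue, green, red); there is no depth.
- camera_model(name): a dict with "camera_matrix" (3x3 intrinsics, pixels), "k1" (the pictures are not rectified: a ray, as slopes to the right and down, at radius r is drawn at 1 + k1 r^2 times it, then the intrinsics apply), "pose" (4x4, takes a point from camera to world coordinates). Camera axes: x right, y up, looking along -z (the intrinsics and any distortion apply to the point x, -y, -z); pixel columns grow to the right and rows downward; lengths in m; the calibration is good to about 2 mm. A picture is of the moment at which its call begins. camera_model takes no time and is no camera call.
- bot.hand_in(): hands the job in, once; it reports no verdict.
Trained networks look in the newest picture that a camera, given by its name, has taken for a name from the list of things; names that differ only in an ending like _2 or _b are one class to them, and where a whole thing is asked for, a point or a joint stands for the part that bears it (a point fixed in the world has none). Each returns a list of dicts, best first, with "p" (0 to 1); they miss things now and then, are a little off and sometimes report something else, mostly with a low value. They report only what shows in the picture. A call takes as long as a camera call.
- spot_in(camera, thing): "location" ([x, y, z] in m, in world coordinates, good to about 4 mm: the middle of the surface that is visible of it).
- regions_of(camera, thing): "mask" (384x512 bool, what is visible of it).
The state is a dict: "time_s": time; "joint_positions": joint angles; "qvel": joint speeds; "tau": joint torques, N m; "position": TCP position; "tcp_rot": TCP orientation; "force": force on the tool from outside, world axes, zero at the start; "moment": the same for the moment, N m; "opening": opening from 0.0 (shut) to 1.0 (fully open).
Only numpy, scipy, OpenCV 4.12 (cv2) and the standard library are available. Lean on these libraries where they do the work, as an engineer would, in place of code of your own. Each camera call takes 0.05 s, during which the arm holds its last target. There are 200 camera calls.

## Working session

There is one attempt and no reset: what is moved stays moved. The work goes in short steps, Python scripts to look and compute and a tool call to move; the robot and the scene stay as the last step left them, time stands still between calls to the robot, and variables do not carry over. Pictures are saved under pics/ and viewed, about 8 in all and at most 12, crops included, and the job is handed in when it is done.

Besides the shell and the picture viewer there is one more tool, called by a JSON object that holds its "fn" and its "kwargs", one argument or row to a line. send_rows: Moves the arm, as the interface text tells. Its arguments: {"type":"object","properties":{"moves":{"type":"array","items":{"type":"array","items":{"type":"array","items":{"type":"number"}}}}},"required":["moves"]}

```bash
mkdir -p pics; python3 - <<'E'
from rig import *
import cv2,numpy as np
for n in("top","side"):
    cv2.imwrite(f"pics/{n}0.png",capture(n)); m=camera_model(n); print(n,np.round(m["pose"],3).tolist(),m["camera_matrix"],m["k1"])
    for t in("caddy_a","lid_a","tab_a","hinge_a","cups","tamper","sleeves","stamp","pad"):
        print(n,t,[(round(float(d["p"]),2),np.round(d["location"],3).tolist()) for d in spot_in(n,t)])
s=readout.read_state();print({k:np.round(v,3).tolist() for k,v in s.items()})
E
```

```text
top [[0.026, 0.999, -0.042, 0.42], [-1.0, 0.026, -0.013, -0.021], [-0.012, 0.042, 0.999, 1.507], [0.0, 0.0, 0.0, 1.0]] [[444.84456984   0.         251.33930475]
 [  0.         444.84456984 190.52002874]
 [  0.           0.           1.        ]] -0.06358795245036479
top caddy_a [(0.66, [0.534, 0.194, 0.088]), (0.65, [0.545, -0.22, 0.082]), (0.59, [0.489, 0.445, 0.076])]
top lid_a [(0.76, [0.531, 0.194, 0.09]), (0.71, [0.589, -0.216, 0.156])]
top tab_a [(0.83, [0.587, -0.212, 0.151]), (0.76, [0.529, 0.196, 0.093])]
top hinge_a [(0.9, [0.543, -0.217, 0.079]), (0.67, [0.53, 0.191, 0.092])]
top cups [(0.94, [0.596, 0.0, 0.051])]
top tamper [(0.49, [0.405, 0.02, 0.027])]
top sleeves [(0.63, [0.49, 0.442, 0.077])]
top stamp [(0.64, [0.406, 0.015, 0.028])]
top pad [(0.69, [0.338, -0.456, 0.018])]
side [[-0.882, 0.153, -0.445, -0.112], [-0.47, -0.343, 0.814, 1.13], [-0.028, 0.927, 0.375, 0.618], [0.0, 0.0, 0.0, 1.0]] [[386.33295853   0.         263.65477543]
 [  0.         386.33295853 192.21285899]
 [  0.           0.           1.        ]] -0.09311949776063637
side caddy_a [(0.83, [0.53, -
[... 210 characters left out ...]
, -0.19, 0.067])]
side hinge_a [(0.93, [0.509, 0.249, 0.069]), (0.87, [0.535, -0.19, 0.07])]
side cups [(0.57, [0.583, 0.016, 0.07])]
side tamper [(0.59, [0.404, 0.034, 0.028])]
side sleeves [(0.96, [0.475, 0.451, 0.074])]
side stamp [(0.52, [0.482, -0.436, 0.026])]
side pad [(0.76, [0.33, -0.437, 0.011])]
{'time_s': 1.0, 'joint_positions': [-81.102, 30.224, 82.088, -0.002, 67.692, -10.226], 'qvel': [-0.001, -0.002, 0.007, 0.038, 0.052, 0.033], 'tau': [0.001, -44.002, -17.699, 0.063, 0.05, -0.0], 'position': [0.205, -0.59, 0.223], 'tcp_rot': [[0.945, 0.328, -0.0], [0.328, -0.945, 0.0], [-0.0, -0.0, -1.0]], 'force': [-0.033, -0.051, -0.679], 'moment': [0.043, 0.017, -0.003], 'opening': 1.004}
```

```bash
python3 - <<'E'
import cv2
a=cv2.imread("pics/top0.png");b=cv2.imread("pics/side0.png")
c=cv2.resize(a[80:300],None,fx=1.56,fy=1.56,interpolation=2);cv2.imwrite("pics/top1.png",c)
E
```

```text
(no output)
```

View pics/top1.png

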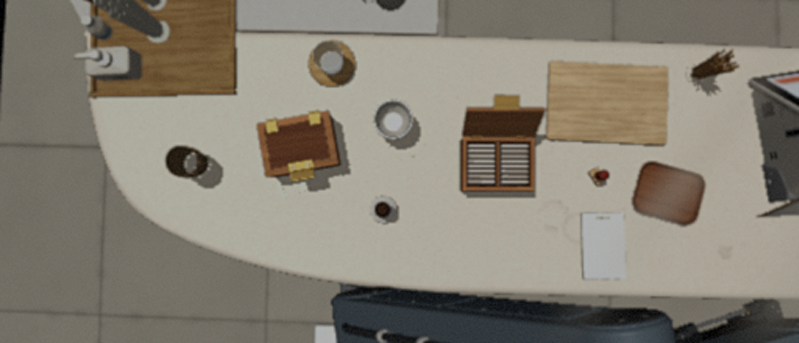

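View pics/side0.png

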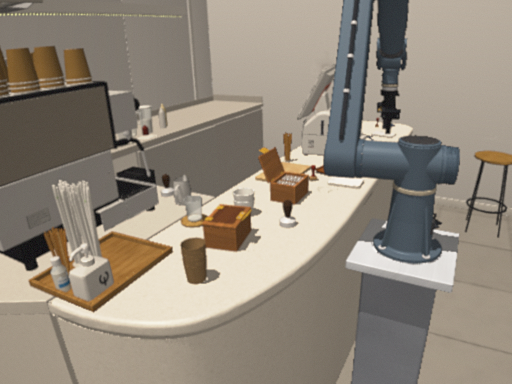

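The top view (crop) shows the open caddy_a at about (497,165), with its lid leaning back and its tab at (507,102). The shut caddy_b is at (300,145), slightly turned, with its tab at the front (300,170) and its hinges at the back. In the side view, caddy_a is at (288,178) and caddy_b at (228,227). I'll fit both poses from the masks by silhouette.

```bash
cat > h.py <<'E'
from rig import *
import cv2,numpy as np
from scipy.optimize import minimize
def proj(n,P):
    m=camera_model(n);T=np.linalg.inv(m["pose"]);c=P@T[:3,:3].T+T[:3,3]
    s=np.c_[c[:,0],-c[:,1]]/-c[:,2:];s*=1+m["k1"]*(s**2).sum(1,keepdims=True)
    K=m["camera_matrix"];return np.c_[s[:,0]*K[0,0]+K[0,2],s[:,1]*K[1,1]+K[1,2]]
def box(x0,x1,y,z0,z1): return np.array([[x,s*y,z] for x in(x0,x1) for s in(-1,1) for z in(z0,z1)])
def parts(th):
    r=lambda P:np.c_[.055-P[:,0]*np.cos(th)+P[:,2]*np.sin(th),P[:,1],.08+P[:,0]*np.sin(th)+P[:,2]*np.cos(th)]
    tab=np.array([[a,s*.025,b] for a,b in((.114,.003),(.114,.009),(.131,.025)) for s in(-1,1)])
    return [box(-.055,.055,.075,0,.08),r(box(0,.114,.077,0,.01)),r(tab)]
def place(P,q): c,s=np.cos(q[2]),np.sin(q[2]);return np.c_[c*P[:,0]-s*P[:,1]+q[0],s*P[:,0]+c*P[:,1]+q[1],P[:,2]]
def render(n,q,th):
    im=np.zeros((384*4,512*4),np.uint8)
    for P in parts(th): cv2.fillConvexPoly(im,cv2.convexHull(np.round(proj(n,place(P,q))*4+1.5).astype(np.int32)),255)
    return cv2.resize(im,(512,384),interpolation=cv2.INTER_AREA)/255.
def fit(ms,q0,th,free=False):
    def f(v): return sum(np.abs(render(n,v[:3],v[3] if free else th)-m).sum()/m.sum() for n,m in ms.items())
    v0=list(q0)+([th] if free else [])
    S=np.array([v0]+[np.array(v0)+np.eye(len(v0))[i]*([.015,.015,.15,.2][i]) for i in range(len(v0))])
    o=minimize(f,v0,method="Nelder-Mead",options=dict(initial_simplex=S,xatol=1e-4,fatol=1e-4,maxiter=300));return o.x,o.fun
def masks(n,q,th,names=("caddy_a",)):
    r=render(n,q,th)>.5;best=None
    for t in names:
        for d in regions_of(n,t):
            m=d["mask"];i=(m&r).sum()/(m|r).sum()
            if best is None or i>best[0]: best=(i,m,t,d["p"])
    return best
E
python3 - <<'E'
from h import *
for nm,q,th in(("a",[.545,-.218,0],1.95),("b",[.535,.195,.15],0)):
    ms={}
    for n in("top","side"):
        capture(n);b=masks(n,q,th,("caddy_a","lid_a"));print(nm,n,b[0],b[2:],b[1].sum())
        ms[n]=b[1].astype(float)
    np.savez(f"m_{nm}.npz",**ms)
    for k in(["top"],["side"],["top","side"]): print(k,fit({n:ms[n] for n in k},q,th))
    cv2.imwrite(f"pics/m{nm}.png",np.hstack([ms["top"],ms["side"]])*255)
E
```

```text
a top 0.5914870093974571 ('caddy_a', 0.75) 2805
a side 0.5413777161349976 ('caddy_a', 0.88) 1605
['top'] (array([ 0.50290247, -0.22092035,  0.02251093]), np.float64(0.03279437978399916))
['side'] (array([ 0.5039263 , -0.21838248,  0.03609616]), np.float64(0.08509193085333823))
['top', 'side'] (array([ 0.50365724, -0.22078035,  0.02743511]), np.float64(0.12387752308846639))
b top 0.931266149870801 ('caddy_a', 0.79) 1856
b side 0.9284284284284284 ('caddy_a', 0.84) 1863
['top'] (array([0.53659543, 0.19569479, 0.20827233]), np.float64(0.04088700135226504))
['side'] (array([0.53547435, 0.19801764, 0.2353716 ]), np.float64(0.04327407828402429))
['top', 'side'] (array([0.53648759, 0.19553812, 0.22326915]), np.float64(0.08664124387515756))[ WARN:0@6.034] global loadsave.cpp:1063 imwrite_ Unsupported depth image for selected encoder is fallbacked to CV_8U.
```

{"fn": "send_rows", "kwargs": {
  "moves": [
    [[0,0,3.5,0,0,-2.5,-1],[0,0,3.5,0,0,-2.5,-1],[0,0,3.5,0,0,-2.5,-1],[0,0,3.5,0,0,-2.5,-1],[0,0,3.7,0,0,0,-1]]
  ]
}}

```text
time_s: 2.1
position: [0.2052, -0.5927, 0.3271]
tcp_rot: [[1.0, 0.022, 0.001], [0.022, -1.0, -0.009], [0.001, 0.009, -1.0]]
force: [0.1, -1.0, 1.1]
opening: 0.631
```

```bash
cat >> h.py <<'E'
from scipy.spatial.transform import Rotation as R
def rows(target,N,Rt=None):
    s=readout.read_state();A=np.array(s["tcp_rot"]);d=np.array(target)-s["position"]
    rv=np.zeros(3) if Rt is None else R.from_matrix(A.T@Rt).as_rotvec(degrees=True)
    print("step rv",np.round(rv/N,2),"shift cm(start axes)",np.round(A.T@d/N*100,2),"N",N)
def st():
    s=readout.read_state();print({k:np.round(s[k],3).tolist() for k in("time_s","position","tcp_rot","force","opening","joint_positions")})
E
python3 -c "
from h import *
st();rows([.70,-.216,.30],12,np.array([[1,.025,0],[.025,-1,0],[0,0,-1.]]))"
```

```text
{'time_s': 2.1, 'position': [0.205, -0.593, 0.327], 'tcp_rot': [[1.0, 0.022, 0.001], [0.022, -1.0, -0.009], [0.001, 0.009, -1.0]], 'force': [0.128, -0.98, 1.059], 'opening': 0.631, 'joint_positions': [-81.096, 24.767, 74.477, 0.003, 80.251, 7.625]}
step rv [ 0.04 -0.01 -0.01] shift cm(start axes) [ 4.19 -3.05  0.2 ] N 12
```

{"fn": "send_rows", "kwargs": {
  "moves": [
    [[0,0,0,3.4,-2.45,0,-1],[0,0,0,3.4,-2.45,0,-1],[0,0,0,3.4,-2.45,0,-1],[0,0,0,3.4,-2.45,0,-1],[0,0,0,3.4,-2.45,0,-1]]
  ]
}}

```text
time_s: 2.6
position: [0.3728, -0.4627, 0.3227]
tcp_rot: [[1.0, 0.024, 0.0], [0.024, -1.0, -0.0], [0.0, 0.0, -1.0]]
force: [0.4, -0.7, 0.1]
opening: 0.171
```

{"fn": "send_rows", "kwargs": {
  "moves": [
    [[0,0,0,3.4,-2.45,0,-1],[0,0,0,3.4,-2.45,0,-1],[0,0,0,3.4,-2.45,0,-1],[0,0,0,3.4,-2.45,0,-1],[0,0,0,3.4,-2.45,0,-1]]
  ]
}}

```text
time_s: 3.1
position: [0.5398, -0.3358, 0.3226]
tcp_rot: [[1.0, 0.025, 0.0], [0.025, -1.0, -0.0], [0.0, 0.0, -1.0]]
force: [0.4, -0.1, 0.2]
opening: 0.003
```

{"fn": "send_rows", "kwargs": {
  "moves": [
    [[0,0,0,3.4,-2.45,0,-1],[0,0,0,3.4,-2.45,0,-1],[0,0,0,3.4,-2.45,0,-1],[0,0,0,3.4,-2.45,0,-1],[0,0,0,3.4,-2.45,0,-1]]
  ]
}}

```text
time_s: 3.6
position: [0.7067, -0.2091, 0.3225]
tcp_rot: [[1.0, 0.025, -0.0], [0.025, -1.0, -0.0], [-0.0, 0.0, -1.0]]
force: [0.8, -1.1, -0.6]
opening: 0.005
```

```bash
python3 -c "
from h import *
st();rows([.70,-.216,.165],5,np.array([[1,.025,0],[.025,-1,0],[0,0,-1.]]))
cv2.imwrite('pics/s2.png',cv2.resize(capture('side')[20:260,150:450],None,fx=2,fy=2))"
```

```text
{'time_s': 3.6, 'position': [0.707, -0.209, 0.322], 'tcp_rot': [[1.0, 0.025, -0.0], [0.025, -1.0, -0.0], [-0.0, 0.0, -1.0]], 'force': [0.768, -1.07, -0.615], 'opening': 0.005, 'joint_positions': [-25.146, 35.38, 56.318, -0.005, 88.304, 63.425]}
step rv [ 0.  0. -0.] shift cm(start axes) [-0.14  0.13  3.15] N 5
```

View pics/s2.png

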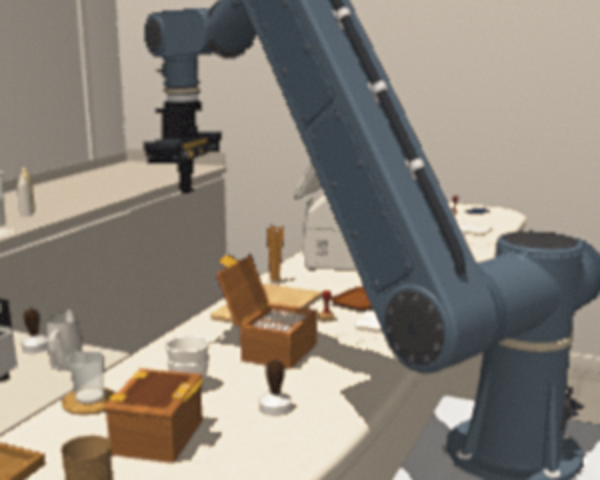

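The view shows the closed fingers above and behind caddy_a's lid, with the lid at (240,285). Next I lower them behind the tab and push toward the robot.

{"fn": "send_rows", "kwargs": {
  "moves": [
    [[0,0,0,-0.1,0.15,3.2,-1],[0,0,0,-0.1,0.15,3.2,-1],[0,0,0,-0.1,0.15,3.2,-1],[0,0,0,-0.1,0.15,3.2,-1],[0,0,0,-0.1,0.15,3.0,-1]]
  ]
}}

```text
time_s: 4.15
position: [0.7002, -0.218, 0.1629]
tcp_rot: [[1.0, 0.025, -0.001], [0.025, -1.0, 0.0], [-0.001, -0.0, -1.0]]
force: [0.2, 0.2, -0.4]
opening: 0.004
```

{"fn": "send_rows", "kwargs": {
  "moves": [
    [[0,0,0,-1.2,0,0,-1],[0,0,0,-1.0,0,0,-1],[0,0,0,-1.0,0,0,-1],[0,0,0,-0.8,0,0,-1],[0,0,0,-0.8,0,0,-1]]
  ]
}}

```text
time_s: 4.65
position: [0.6526, -0.2196, 0.1659]
tcp_rot: [[1.0, 0.025, 0.002], [0.025, -1.0, -0.001], [0.002, 0.001, -1.0]]
force: [-0.1, 0.6, -0.4]
opening: 0.008
```

{"fn": "send_rows", "kwargs": {
  "moves": [
    [[0,0,0,-0.8,0,0,-1],[0,0,0,-0.8,0,0,-1],[0,0,0,-0.8,0,0,-1],[0,0,0,-0.8,0,0,-1],[0,0,0,-0.8,0,0,-1]]
  ]
}}

```text
time_s: 5.15
position: [0.6121, -0.2202, 0.1646]
tcp_rot: [[1.0, 0.025, -0.0], [0.025, -1.0, 0.0], [-0.0, -0.0, -1.0]]
force: [0.9, 0.3, 0.6]
opening: 0.005
```

{"fn": "send_rows", "kwargs": {
  "moves": [
    [[0,0,0,-0.8,0,0,-1],[0,0,0,-0.8,0,0,-1],[0,0,0,-0.8,0,0,-1],[0,0,0,-0.8,0,0,-1],[0,0,0,-0.8,0,0,-1]]
  ]
}}

```text
time_s: 5.65
position: [0.572, -0.2212, 0.1645]
tcp_rot: [[1.0, 0.025, -0.0], [0.025, -1.0, 0.0], [-0.0, -0.0, -1.0]]
force: [0.8, 0.5, -0.4]
opening: 0.008
```

{"fn": "send_rows", "kwargs": {
  "moves": [
    [[0,0,0,-0.8,0,0,-1],[0,0,0,-0.8,0,0,-1],[0,0,0,-0.8,0,0,-1],[0,0,0,-0.8,0,0,-1],[0,0,0,-0.8,0,0,-1]]
  ]
}}

```text
time_s: 6.15
position: [0.5321, -0.2222, 0.1646]
tcp_rot: [[1.0, 0.025, 0.0], [0.025, -1.0, -0.0], [0.0, 0.0, -1.0]]
force: [-0.5, 0.1, -0.1]
opening: 0.003
```

{"fn": "send_rows", "kwargs": {
  "moves": [
    [[0,0,0,-0.6,0,0,-1],[0,0,0,0,0,-2,-1],[0,0,0,0,0,-4,-1],[0,0,0,0,0,-5,-1],[0,0,0,0,0,-5,-1]]
  ]
}}

```text
time_s: 6.65
position: [0.5261, -0.2221, 0.3258]
tcp_rot: [[1.0, 0.025, -0.001], [0.025, -1.0, 0.001], [-0.001, -0.001, -1.0]]
force: [0.5, -0.9, 0.2]
opening: 0.003
```

```bash
python3 -c "
from h import *
st();capture('side')
q=[.5035,-.22,.025]
b=masks('side',q,0,('caddy_a','lid_a'));print(b[0],b[2:]); print(fit({'side':b[1].astype(float)},q,.1,True))
cv2.imwrite('pics/s3.png',cv2.resize(capture('side')[80:260,150:350],None,fx=3,fy=3))"
```

```text
{'time_s': 6.65, 'position': [0.526, -0.222, 0.326], 'tcp_rot': [[1.0, 0.025, -0.001], [0.025, -1.0, 0.001], [-0.001, -0.001, -1.0]], 'force': [0.48, -0.865, 0.177], 'opening': 0.003, 'joint_positions': [-34.1, 20.116, 82.205, 0.005, 77.751, 54.479]}
0.9203020134228188 ('caddy_a', 0.67)
(array([ 0.506214  , -0.22301057,  0.02851542, -0.08357849]), np.float64(0.0632091680393928))
```

View pics/s3.png

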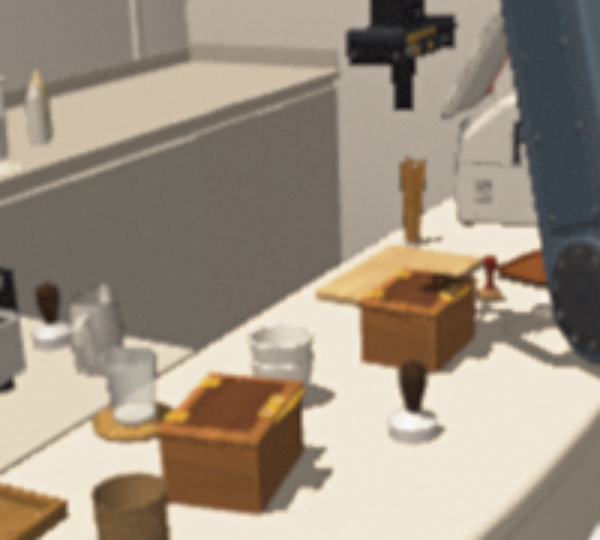

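The picture shows caddy_a shut at (420,320), and its neighbours have not moved. Next is caddy_b.

{"fn": "send_rows", "kwargs": {
  "moves": [
    [[0,0,0,-1.3,-4.0,0,-1],[0,0,0,-1.3,-4.0,0,-1],[0,0,0,-1.3,-4.0,0,-1],[0,0,0,-1.3,-4.0,0,-1],[0,0,0,-1.3,-4.0,0,-1]]
  ]
}}

```text
time_s: 7.35
position: [0.4546, -0.0223, 0.3225]
tcp_rot: [[1.0, 0.024, -0.004], [0.024, -1.0, 0.002], [-0.004, -0.002, -1.0]]
force: [0.8, 1.4, -0.5]
opening: 0.005
```

{"fn": "send_rows", "kwargs": {
  "moves": [
    [[0,0,0,-1.3,-4.0,0,-1],[0,0,0,-1.3,-4.0,0,-1],[0,0,0,-1.3,-4.0,0,-1],[0,0,0,-1.3,-4.0,0,-1],[0,0,0,-1.3,-3.0,0,-1]]
  ]
}}

```text
time_s: 7.85
position: [0.3847, 0.166, 0.3227]
tcp_rot: [[1.0, 0.026, -0.004], [0.026, -1.0, -0.0], [-0.004, -0.0, -1.0]]
force: [0.2, 0.0, 0.2]
opening: 0.005
```

{"fn": "send_rows", "kwargs": {
  "moves": [
    [[0,0,-5.5,0,0,0,-1],[0,0,-5.5,0,0,0,-1],[0,8,0,0,0,0,-1],[0,8,0,0,0,0,-1],[0,8,0,0,0,0,-1]]
  ]
}}

```text
time_s: 8.35
position: [0.386, 0.1642, 0.323]
tcp_rot: [[0.891, 0.215, 0.399], [0.197, -0.977, 0.088], [0.409, -0.0, -0.913]]
force: [-0.8, 0.3, 0.1]
opening: 0.002
```

{"fn": "send_rows", "kwargs": {
  "moves": [
    [[0,7,0,0,0,0,-1],[0,7,0,0,0,0,-1],[0,7,0,0,0,0,-1],[0,0,0,0,0,0,-1],[0,0,0,0,0,0,-1]]
  ]
}}

```text
time_s: 8.85
position: [0.387, 0.1688, 0.3236]
tcp_rot: [[0.723, 0.226, 0.653], [0.161, -0.974, 0.16], [0.672, -0.01, -0.74]]
force: [-0.7, 0.7, 1.5]
opening: 0.005
```

```bash
cat >> h.py <<'E'
QB=np.array([.5365,.1955,.215])
def Rt(phi,yaw=.215):
    u=np.array([np.cos(yaw),np.sin(yaw),0]);k=np.array([0,0,1.]);p=np.radians(phi)
    z=u*np.sin(p)-k*np.cos(p);x=u*np.cos(p)+k*np.sin(p);return np.c_[x,np.cross(z,x),z]
def W(cx,cz,cy=0): return place(np.array([[cx,cy,cz]]),QB)[0]
E
python3 -c "
from h import *
st();rows(W(-.13,.16),5,Rt(45))"
```

```text
{'time_s': 8.85, 'position': [0.387, 0.169, 0.324], 'tcp_rot': [[0.723, 0.226, 0.653], [0.161, -0.974, 0.16], [0.672, -0.01, -0.74]], 'force': [-0.694, 0.725, 1.543], 'opening': 0.005, 'joint_positions': [2.721, -7.324, 130.025, 25.749, 17.212, 57.942]}
step rv [-0.19  0.55  0.03] shift cm(start axes) [-1.88  0.16  2.71] N 5
```

{"fn": "send_rows", "kwargs": {
  "moves": [
    [[0,-3,0,0,0,0,-1],[0,-3,0,0,0,0,-1],[0,-3,0,0,0,0,-1],[0,0,0,-2,0,2,-1],[0,0,0,-2,0,3,-1]]
  ]
}}

```text
time_s: 9.35
position: [0.3852, 0.1685, 0.2631]
tcp_rot: [[0.81, 0.228, 0.541], [0.185, -0.974, 0.133], [0.557, -0.007, -0.83]]
force: [-0.5, 1.0, -1.4]
opening: 0.004
```

```bash
python3 -c "
from h import *
st();rows(W(-.13,.16),5,Rt(35))"
```

```text
{'time_s': 9.35, 'position': [0.385, 0.169, 0.263], 'tcp_rot': [[0.81, 0.228, 0.541], [0.185, -0.974, 0.133], [0.557, -0.007, -0.83]], 'force': [-0.546, 1.041, -1.38], 'opening': 0.004, 'joint_positions': [4.324, 1.141, 130.438, 19.668, 15.809, 63.901]}
step rv [-0.17  0.23  0.09] shift cm(start axes) [-0.76  0.14  1.97] N 5
```

```bash
python3 - <<'E'
from h import *
from scipy.optimize import least_squares
D=[([-81.102,30.224,82.088,0,67.69,0],(.205,-.59,.223)),([-81.1,24.77,74.48,0,80.25,0],(.205,-.593,.327)),([-25.15,35.38,56.32,0,88.3,0],(.707,-.209,.322)),([-34.1,20.12,82.2,0,77.75,0],(.526,-.222,.326)),([2.72,-7.32,130.0,25.75,17.2,0],(.387,.169,.324)),([4.324,1.141,130.438,19.668,15.809,0],(.385,.169,.263))]
def fk(j,p):
    h,a1,L2,L3,Lw,d,o,o3=p;j=np.radians(j);b=j[1]+j[2]+o3
    R0=R.from_euler("ZY",[j[0],0]);w=np.array([a1+L2*np.sin(j[1])+L3*np.sin(b),d,h+L2*np.cos(j[1])+L3*np.cos(b)])
    A=R.from_euler("Y",j[1]+j[2])*R.from_euler("Z",j[3])*R.from_euler("Y",j[4])
    return R0.apply(w+A.apply([0,0,Lw])),(R0*A).apply([0,0,1])
f=lambda p:np.concatenate([fk(j,p)[0]-t for j,t in D])
o=least_squares(f,[.2,0,.45,.4,.25,0,0,0]);p=o.x;print(np.round(p,3),np.abs(o.fun).max())
print(fk(D[-1][0],p)[1])
lo=np.radians([-176,-43,12.5,-82,0]);hi=np.radians([176,126,140,262,151])
for phi in(10,15,20,25,30):
  for yaw in (.215,.4):
    for cx,cz in((-.075,.075),(-.04,.13),(.05,.19)):
        z=Rt(phi,yaw)[:,2];t=W(cx,cz)
        g=least_squares(lambda q:np.r_[fk(np.degrees(q),p)[0]-t,.3*(fk(np.degrees(q),p)[1]-z)],np.radians([15,20,120,10,30]),bounds=(lo,hi))
        print(phi,yaw,cx,np.round(np.degrees(g.x),1),round(g.cost**.5,4))
E
```

```text
[0.275 0.    0.588 0.408 0.305 0.111 0.005 0.286] 0.0004274741258663284
[ 0.54101799  0.13286106 -0.83045016]
10 0.215 -0.075 [  7.7  32.9 115.    2.1  22.1] 0.0
10 0.215 -0.04 [  8.1  28.2 108.    1.3  33.8] 0.0
10 0.215 0.05 [ 8.8 28.5 92.6  0.8 48.9] 0.0
10 0.4 -0.075 [  6.5  32.9 115.1   7.4  22.6] 0.0
10 0.4 -0.04 [  6.9  28.2 108.1   4.9  34.2] 0.0
10 0.4 0.05 [ 7.8 28.5 92.6  3.4 49.3] 0.0
15 0.215 -0.075 [  7.5  32.8 118.8   5.4  13.5] 0.0
15 0.215 -0.04 [  7.8  27.4 111.9   2.7  25.8] 0.0
15 0.215 0.05 [ 8.6 27.2 96.5  1.5 41.3] 0.0
15 0.4 -0.075 [  5.4  32.8 119.   18.   14.6] 0.0
15 0.4 -0.04 [  6.   27.4 112.    9.7  26.6] 0.0
15 0.4 0.05 [ 7.  27.1 96.6  6.1 41.9] 0.0
20 0.215 -0.075 [  7.1  33.3 122.6  23.2   4.5] 0.0
20 0.215 -0.04 [  7.6  27.1 115.7   5.4  17.4] 0.0
20 0.215 0.05 [  8.4  26.1 100.5   2.4  33.4] 0.0
20 0.4 -0.075 [  4.3  33.3 122.8  52.5   7.9] 0.0
20 0.4 -0.04 [  4.9  27.1 115.8  18.9  19. ] 0.0
20 0.4 0.05 [  6.3  26.1 100.6  10.   34.5] 0.0
25 0.215 -0.075 [  6.8  34.5 126.4 158.1   6.3] 0.0
25 0.215 -0.04 [  7.3  27.3 119.5  14.5   8.6] 0.0
25 0.215 0.05 [  8.2  25.5 104.4   4.1  25.3] 0.0
25 0.4 -0.075 [  3.   34.5 126.7 120.4   9.6] 0.0
25 0.4 -0.04 [  3.8  27.3 119.7  40.9  12.2] 0.0
25 0.4 0.05 [  5.4  25.4 104.5  16.2  27.1] 0.0
30 0.215 -0.075 [  6.4  36.6 130.2 169.8  16.9] 0.0
30 0.215 -0.04 [  6.9  28.2 123.2 115.9   3. ] 0.0
30 0.215 0.05 [  8.   25.2 108.2   7.5  16.8] 0.0
30 0.4 -0.075 [  1.6  36.6 130.6 145.3  18.6] 0.0
30 0.4 -0.04 [  2.6  28.1 123.5  90.4  10. ] 0.0
30 0.4 0.05 [  4.5  25.1 108.4  27.6  19.9] 0.0
```

{"fn": "send_rows", "kwargs": {
  "moves": [
    [[0,-5,0,0,0,0,-1],[0,-5,0,0,0,0,-1],[0,-5,0,0,0,0,-1],[0,-3,0,0,0,0,-1],[0,0,0,0,0,0,-1]]
  ]
}}

```text
time_s: 9.85
position: [0.3856, 0.1683, 0.262]
tcp_rot: [[0.939, 0.226, 0.26], [0.216, -0.974, 0.068], [0.269, -0.008, -0.963]]
force: [-0.3, -0.4, 1.1]
opening: 0.006
```

```bash
cat >> h.py <<'E'
PH=np.radians(15);HW=.010
def tcp(th,back=0):
    rt=lambda r,h:np.array([-r*np.cos(th)+h*np.sin(th),r*np.sin(th)+h*np.cos(th)])
    E,C=rt(.131,.025),rt(.114,0)
    zt=max(C[1]-.014,-.003+.5*C[1]) if th<.5 else C[1]-.014
    x=min(P[0]+(P[1]-zt)*np.tan(PH) for P in(E,C))-back
    c=np.array([x,zt])-HW*np.array([np.cos(PH),np.sin(PH)])
    return W(c[0]+.055,c[1]+.08)
def path(ths,backs=None):
    s=readout.read_state();A=Rt(15);p=np.array(s["position"])
    for t in ths:
        q=tcp(t);print(round(t,2),np.round(q,3),np.round(A.T@(q-p)*100,2));p=q
E
python3 -c "
from h import *
st();rows(tcp(0,.03)+[0,0,.04],5,Rt(15));print(tcp(0,.03),tcp(0))"
```

```text
{'time_s': 9.85, 'position': [0.386, 0.168, 0.262], 'tcp_rot': [[0.939, 0.226, 0.26], [0.216, -0.974, 0.068], [0.269, -0.008, -0.963]], 'force': [-0.335, -0.394, 1.1], 'opening': 0.006, 'joint_positions': [6.663, 4.775, 117.137, 3.154, 42.669, 81.605]}
step rv [-0.12 -0.12  0.13] shift cm(start axes) [0.07 0.15 3.08] N 5
[0.43083348 0.17242505 0.07441181] [0.46014277 0.17882547 0.07441181]
```

{"fn": "send_rows", "kwargs": {
  "moves": [
    [[-0.1,0,0.2,0,0.1,3.1,-1],[-0.1,0,0.2,0.1,0.2,3.1,-1],[-0.1,0,0.2,0,0.1,3.1,-1],[-0.1,0,0,0.1,0.2,3.1,-1],[-0.1,0,0,0.1,0.2,3.0,-1]]
  ]
}}

```text
time_s: 10.35
position: [0.4265, 0.1713, 0.112]
tcp_rot: [[0.941, 0.215, 0.26], [0.206, -0.977, 0.061], [0.267, -0.003, -0.964]]
force: [-0.3, -0.0, 0.3]
opening: 0.007
```

{"fn": "send_rows", "kwargs": {
  "moves": [
    [[0,0,0,-0.2,0,1,-1],[0,0,0,-0.2,0,1,-1],[0,0,0,-0.3,0,1,-1],[0,0,0,-0.3,0,1,-1],[0,0,0,0,0,0,-1]]
  ]
}}

```text
time_s: 10.85
position: [0.4264, 0.1717, 0.0707]
tcp_rot: [[0.942, 0.215, 0.257], [0.206, -0.977, 0.061], [0.264, -0.004, -0.965]]
force: [-0.5, 0.9, -0.3]
opening: 0.006
```

```bash
python3 -c "
from h import *
st();path([0])
cv2.imwrite('pics/s4.png',cv2.resize(capture('side')[150:280,180:330],None,fx=4,fy=4,interpolation=2))"
```

```text
{'time_s': 10.85, 'position': [0.426, 0.172, 0.071], 'tcp_rot': [[0.942, 0.215, 0.257], [0.206, -0.977, 0.061], [0.264, -0.004, -0.965]], 'force': [-0.496, 0.872, -0.279], 'opening': 0.006, 'joint_positions': [6.776, 32.429, 124.528, 12.444, 8.035, 72.307]}
0 [0.46  0.179 0.074] [3.43 0.03 0.54]
```

View pics/s4.png

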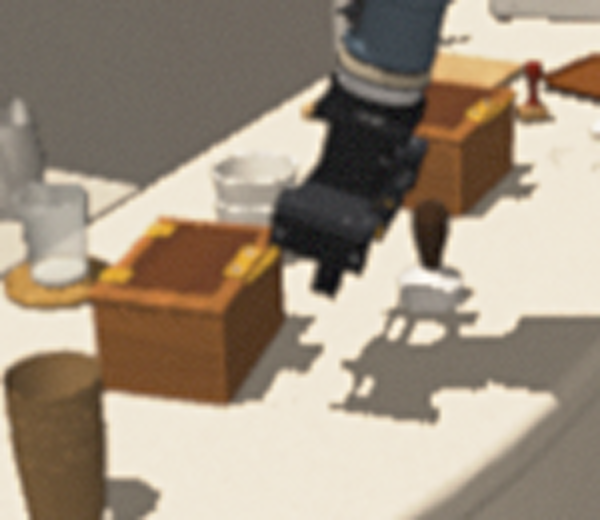

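The fingertip is in front of the tab of caddy_b: the tip is at (325,285) and the tab at (250,262). The cups and tamper are clear of the gripper. I approach in small steps.

{"fn": "send_rows", "kwargs": {
  "moves": [
    [[0,0,0,0.6,0,0.1,-1],[0,0,0,0.6,0,0.1,-1],[0,0,0,0.6,0,0.1,-1],[0,0,0,0.6,0,0.1,-1],[0,0,0,0.3,0,0,-1]]
  ]
}}

```text
time_s: 11.4
position: [0.4548, 0.1779, 0.0758]
tcp_rot: [[0.941, 0.215, 0.261], [0.206, -0.977, 0.062], [0.268, -0.004, -0.963]]
force: [-0.4, 0.0, 0.7]
opening: 0.006
```

```bash
python3 -c "
from h import *
st();path([0,.05,.1,.15,.2,.25,.3,.4,.5,.6,.7,.8,.9,1,1.1,1.2,1.3,1.4,1.5,1.6,1.7])"
```

```text
{'time_s': 11.4, 'position': [0.455, 0.178, 0.076], 'tcp_rot': [[0.941, 0.215, 0.261], [0.206, -0.977, 0.062], [0.268, -0.004, -0.963]], 'force': [-0.407, 0.037, 0.708], 'opening': 0.006, 'joint_positions': [7.171, 32.387, 120.487, 8.037, 11.776, 77.131]}
0 [0.46  0.179 0.074] [0.49 0.02 0.28]
0.05 [0.462 0.179 0.077] [ 0.31 -0.   -0.21]
0.1 [0.465 0.18  0.08 ] [ 0.33  0.   -0.2 ]
0.15 [0.468 0.181 0.083] [ 0.36  0.   -0.2 ]
0.2 [0.471 0.181 0.086] [ 0.39 -0.   -0.22]
0.25 [0.474 0.182 0.092] [ 0.42 -0.   -0.46]
0.3 [0.477 0.183 0.097] [ 0.44 -0.   -0.45]
0.4 [0.482 0.184 0.108] [ 0.76  0.   -0.9 ]
0.5 [0.487 0.185 0.118] [ 0.74 -0.   -0.86]
0.6 [0.493 0.186 0.128] [ 0.83  0.   -0.78]
0.7 [0.499 0.187 0.137] [ 0.9 -0.  -0.7]
0.8 [0.507 0.189 0.145] [ 0.97  0.   -0.6 ]
0.9 [0.515 0.191 0.153] [ 1.02  0.   -0.5 ]
1 [0.524 0.193 0.159] [ 1.07  0.   -0.4 ]
1.1 [0.534 0.195 0.165] [ 1.1  -0.   -0.29]
1.2 [0.544 0.197 0.17 ] [ 1.13 -0.   -0.18]
1.3 [0.555 0.199 0.173] [ 1.14  0.   -0.07]
1.4 [0.566 0.202 0.176] [1.14 0.   0.05]
1.5 [0.577 0.204 0.177] [1.13 0.   0.16]
1.6 [0.588 0.207 0.177] [ 1.11 -0.    0.27]
1.7 [0.599 0.209 0.176] [1.07 0.   0.38]
```

{"fn": "send_rows", "kwargs": {
  "moves": [
    [[0,0,0,0.5,0,0.2,-1],[0,0,0,0.3,0,-0.2,-1],[0,0,0,0.3,0,-0.2,-1],[0,0,0,0.4,0,-0.2,-1],[0,0,0,0.4,0,-0.2,-1]]
  ]
}}

```text
time_s: 11.9
position: [0.4611, 0.1804, 0.0838]
tcp_rot: [[0.946, 0.216, 0.241], [0.207, -0.976, 0.06], [0.249, -0.007, -0.969]]
force: [-11.8, -3.0, 2.1]
opening: 0.003
```

```bash
python3 -c "
from h import *
st();path([.2])
capture('side')
b=masks('side',QB,.2,('caddy_a','lid_a'));print(b[0],b[2:]);print(fit({'side':b[1].astype(float)},QB,.2,True))
cv2.imwrite('pics/s5.png',cv2.resize(capture('side')[170:270,180:300],None,fx=5,fy=5,interpolation=2))"
```

```text
{'time_s': 11.9, 'position': [0.461, 0.18, 0.084], 'tcp_rot': [[0.946, 0.216, 0.241], [0.207, -0.976, 0.06], [0.249, -0.007, -0.969]], 'force': [-11.773, -3.016, 2.065], 'opening': 0.003, 'joint_positions': [7.378, 31.468, 118.392, 5.934, 15.908, 79.455]}
0.2 [0.471 0.181 0.086] [1.03 0.13 0.04]
0.8712487899322362 ('caddy_a', 0.7)
(array([ 0.53944786,  0.19749105,  0.24401252, -0.1126648 ]), np.float64(0.06799738989976786))
```

View pics/s5.png

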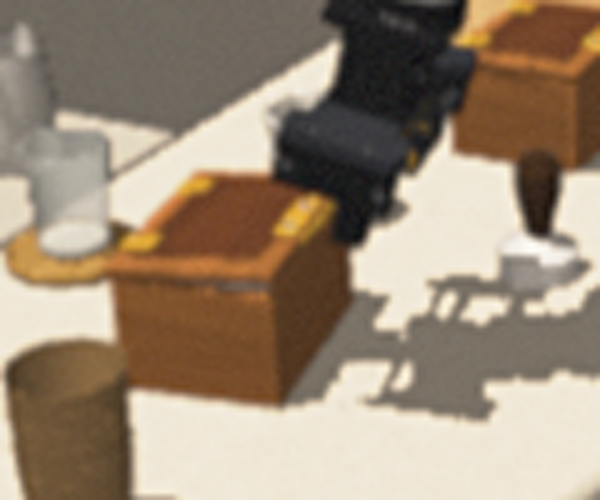

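Contact made. The lid is slightly ajar, with a gap at (240,285), but the tab edge is sticking at about 12 N of horizontal force. I back off a little and lift, so that friction carries the tab up.

{"fn": "send_rows", "kwargs": {
  "moves": [
    [[0,0,0,-0.1,0,-0.4,-1],[0,0,0,-0.1,0,-0.4,-1],[0,0,0,0,0,-0.4,-1],[0,0,0,0,0,-0.3,-1],[0,0,0,0,0,0,-1]]
  ]
}}

```text
time_s: 12.6
position: [0.465, 0.1799, 0.1009]
tcp_rot: [[0.941, 0.215, 0.261], [0.206, -0.977, 0.062], [0.268, -0.004, -0.963]]
force: [-0.5, -0.6, -0.7]
opening: 0.007
```

```bash
python3 -c "
from h import *
st()
capture('side')
b=masks('side',QB,.1,('caddy_a','lid_a'));print(b[0],b[2:]);print(fit({'side':b[1].astype(float)},QB,.1,True))
cv2.imwrite('pics/s6.png',cv2.resize(capture('side')[170:270,180:300],None,fx=5,fy=5,interpolation=2))"
```

```text
{'time_s': 12.6, 'position': [0.465, 0.18, 0.101], 'tcp_rot': [[0.941, 0.215, 0.261], [0.206, -0.977, 0.062], [0.268, -0.004, -0.963]], 'force': [-0.548, -0.595, -0.712], 'opening': 0.007, 'joint_positions': [7.282, 29.347, 118.144, 5.466, 17.09, 79.891]}
0.9174540029835903 ('caddy_a', 0.9)
(array([0.53928403, 0.19561586, 0.22655469, 0.00729031]), np.float64(0.07361489267396948))
```

View pics/s6.png

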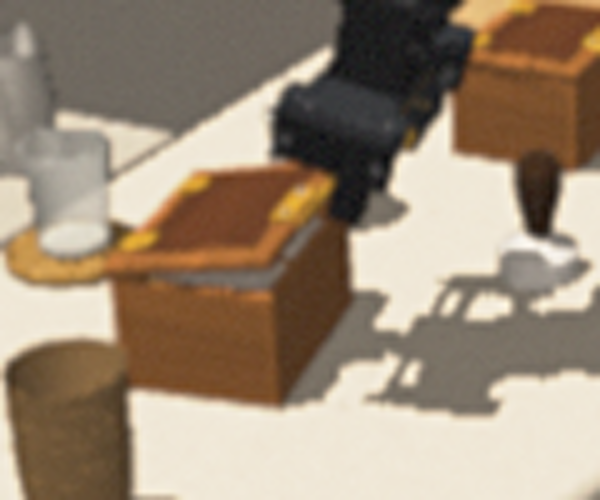

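The lid is up about 10° at almost no force, and the box is unmoved (its bottom corner is still at (283,402)). The tip now sits in the notch under the tab, so I follow the arc about the hinge.

{"fn": "send_rows", "kwargs": {
  "moves": [
    [[0,0,0,0.45,0,-0.9,-1],[0,0,0,0.55,0,-0.85,-1],[0,0,0,0.6,0,-0.8,-1],[0,0,0,0.7,0,-0.75,-1],[0,0,0,0.75,0,-0.65,-1]]
  ]
}}

```text
time_s: 13.3
position: [0.4824, 0.1837, 0.1465]
tcp_rot: [[0.942, 0.215, 0.259], [0.206, -0.977, 0.061], [0.266, -0.004, -0.964]]
force: [-0.3, 0.8, -1.4]
opening: 0.004
```

```bash
cat >> h.py <<'E'
def polar():
    s=readout.read_state();d=np.array(s["position"])+HW*np.array(s["tcp_rot"])[:,0]-W(.055,.08)
    x=d@[np.cos(QB[2]),np.sin(QB[2]),0];print("corner r",round(np.hypot(x,d[2]),4),"psi deg",round(np.degrees(np.arctan2(d[2],-x)),1),"lat",round(d@[-np.sin(QB[2]),np.cos(QB[2]),0],4),"x,z",round(x,3),round(d[2],3))
E
python3 -c "
from h import *
st();polar();capture('side')
b=masks('side',QB,.6,('caddy_a','lid_a'));print(b[0],b[2:]);print(fit({'side':b[1].astype(float)},QB,.6,True))
cv2.imwrite('pics/s7.png',cv2.resize(capture('side')[150:270,180:320],None,fx=4,fy=4,interpolation=2))"
```

```text
{'time_s': 13.3, 'position': [0.482, 0.184, 0.146], 'tcp_rot': [[0.942, 0.215, 0.259], [0.206, -0.977, 0.061], [0.266, -0.004, -0.964]], 'force': [-0.266, 0.832, -1.351], 'opening': 0.004, 'joint_positions': [7.492, 24.617, 113.502, 3.471, 26.591, 82.214]}
corner r 0.1222 psi deg 34.5 lat 0.0001 x,z -0.101 0.069
0.8947368421052632 ('caddy_a', 0.63)
(array([0.538956  , 0.19934917, 0.22931908, 0.49087614]), np.float64(0.05545032390110155))
```

View pics/s7.png

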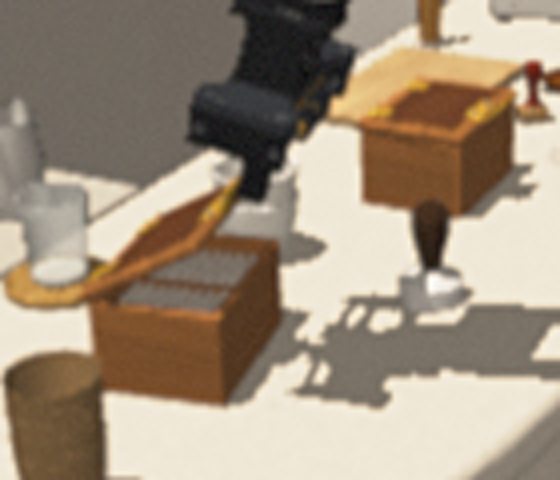

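The lid is at about 0.5 rad, resting on the fingertip at (250,190), and the box is still in place. I continue along the arc.

{"fn": "send_rows", "kwargs": {
  "moves": [
    [[0,0,0,0.8,0,-0.55,-1],[0,0,0,0.85,0,-0.5,-1],[0,0,0,0.9,0,-0.4,-1],[0,0,0,0.95,0,-0.35,-1],[0,0,0,1.0,0,-0.25,-1]]
  ]
}}

```text
time_s: 14.0
position: [0.5207, 0.192, 0.179]
tcp_rot: [[0.941, 0.215, 0.26], [0.206, -0.977, 0.062], [0.268, -0.004, -0.964]]
force: [-1.4, -0.6, 1.2]
opening: 0.002
```

```bash
python3 -c "
from h import *
st();polar();capture('side')
b=masks('side',QB,1,('caddy_a','lid_a'));print(b[0],b[2:]);print(fit({'side':b[1].astype(float)},QB,1,True))"
```

```text
{'time_s': 14.0, 'position': [0.521, 0.192, 0.179], 'tcp_rot': [[0.941, 0.215, 0.26], [0.206, -0.977, 0.062], [0.268, -0.004, -0.964]], 'force': [-1.358, -0.634, 1.194], 'opening': 0.002, 'joint_positions': [7.889, 23.569, 106.604, 2.567, 34.401, 83.58]}
corner r 0.1188 psi deg 58.8 lat -0.0 x,z -0.062 0.102
0.8855340243352862 ('caddy_a', 0.66)
(array([0.53844878, 0.19589631, 0.22621267, 0.93531259]), np.float64(0.08586473458641408))
```

{"fn": "send_rows", "kwargs": {
  "moves": [
    [[0,0,0,0.95,0,-0.25,-1],[0,0,0,1.0,0,-0.15,-1],[0,0,0,1.0,0,-0.05,-1],[0,0,0,1.0,0,0,-1],[0,0,0,1.0,0,0.1,-1]]
  ]
}}

```text
time_s: 14.65
position: [0.5665, 0.202, 0.195]
tcp_rot: [[0.941, 0.215, 0.26], [0.206, -0.977, 0.062], [0.267, -0.004, -0.964]]
force: [-0.8, -1.5, 0.3]
opening: 0.005
```

```bash
python3 -c "
from h import *
st();polar();capture('side')
b=masks('side',QB,1.4,('caddy_a','lid_a'));print(b[0],b[2:]);print(fit({'side':b[1].astype(float)},QB,1.4,True))"
```

```text
{'time_s': 14.65, 'position': [0.567, 0.202, 0.195], 'tcp_rot': [[0.941, 0.215, 0.26], [0.206, -0.977, 0.062], [0.267, -0.004, -0.964]], 'force': [-0.817, -1.462, 0.262], 'opening': 0.005, 'joint_positions': [8.295, 25.275, 99.37, 2.091, 39.933, 84.492]}
corner r 0.1186 psi deg 82.9 lat -0.0001 x,z -0.015 0.118
0.9125954198473283 ('caddy_a', 0.69)
(array([0.53773549, 0.19946881, 0.21427402, 1.33966646]), np.float64(0.06106926920624157))
```

{"fn": "send_rows", "kwargs": {
  "moves": [
    [[0,0,0,1.0,0,0.2,-1],[0,0,0,0.95,0,0.25,-1],[0,0,0,0.95,0,0.3,-1],[0,0,0,0.6,0,0.2,-1],[0,0,0,0,0,0,-1]]
  ]
}}

```text
time_s: 15.3
position: [0.6019, 0.2097, 0.1946]
tcp_rot: [[0.941, 0.215, 0.26], [0.206, -0.977, 0.062], [0.267, -0.004, -0.964]]
force: [-1.2, 0.2, -0.7]
opening: -0.0
```

```bash
python3 -c "
from h import *
st();polar();capture('side')
b=masks('side',QB,1.9,('caddy_a','lid_a'));print(b[0],b[2:]);print(fit({'side':b[1].astype(float)},QB,1.7,True))"
```

```text
{'time_s': 15.3, 'position': [0.602, 0.21, 0.195], 'tcp_rot': [[0.941, 0.215, 0.26], [0.206, -0.977, 0.062], [0.267, -0.004, -0.964]], 'force': [-1.163, 0.242, -0.734], 'opening': -0.0, 'joint_positions': [8.564, 27.825, 94.373, 1.884, 42.387, 84.962]}
corner r 0.1192 psi deg 100.4 lat -0.0 x,z 0.022 0.117
0.8713007570543703 ('caddy_a', 0.93)
(array([0.53812805, 0.19899141, 0.2432628 , 1.72557457]), np.float64(0.07176500917459018))
```

{"fn": "send_rows", "kwargs": {
  "moves": [
    [[0,0,0,-1.0,0,-0.5,-1],[0,0,0,-2.0,0,-2,-1],[0,0,0,-2.0,0,-4,-1],[0,0,0,-2.0,0,-4,-1],[0,0,0,-2,0,-4,-1]]
  ]
}}

```text
time_s: 15.95
position: [0.4756, 0.1816, 0.3111]
tcp_rot: [[0.942, 0.215, 0.257], [0.206, -0.977, 0.061], [0.264, -0.005, -0.964]]
force: [0.4, 0.7, 0.5]
opening: 0.007
```

{"fn": "send_rows", "kwargs": {
  "moves": [
    [[0,0,0,-3,0,-1,-1],[0,0,0,-3,0,-1,-1],[0,0,0,0,0,0,-1],[0,0,0,0,0,0,-1],[0,0,0,0,0,0,-1]]
  ]
}}

```text
time_s: 16.45
position: [0.4172, 0.1685, 0.3141]
tcp_rot: [[0.941, 0.215, 0.26], [0.206, -0.977, 0.062], [0.267, -0.004, -0.964]]
force: [-0.2, -0.6, -0.2]
opening: 0.004
```

```bash
python3 -c "
from h import *
st()
for nm,q,th in(('a',[.5035,-.22,.025],0),('b',QB,1.95)):
  ms={}
  for n in('top','side'):
    im=capture(n);b=masks(n,q,th,('caddy_a','lid_a'));print(nm,n,b[0],b[2:]);
    if b[0]>.75: ms[n]=b[1].astype(float)
  if ms: print(fit(ms,q,th),fit(ms,q,th-.05,True))
for t in ('cups','tamper','sleeves','stamp','pad'): print(t,[(n,[(round(float(d['p']),2),np.round(d['location'],3).tolist()) for d in spot_in(n,t)][:2]) for n in('top','side')])
cv2.imwrite('pics/s8.png',np.vstack([cv2.resize(capture('side')[130:290,150:350],(500,300)),cv2.resize(capture('top')[80:270,60:480],(500,300))]))"
```

```text
{'time_s': 16.45, 'position': [0.417, 0.169, 0.314], 'tcp_rot': [[0.941, 0.215, 0.26], [0.206, -0.977, 0.062], [0.267, -0.004, -0.964]], 'force': [-0.217, -0.637, -0.224], 'opening': 0.004, 'joint_positions': [6.427, 3.136, 108.919, 2.31, 52.565, 82.891]}
a top 0.9168356997971603 ('caddy_a', 0.79)
a side 0.9211409395973155 ('caddy_a', 0.8)
(array([ 0.50622172, -0.22313392,  0.02267447]), np.float64(0.12196190320812093)) (array([ 0.50638057, -0.22403343,  0.03222445, -0.24354475]), np.float64(0.09758689295561869))
b top 0.9442204301075269 ('caddy_a', 0.83)
b side 0.929379499485773 ('caddy_a', 0.75)
(array([0.53781916, 0.19702265, 0.2196149 ]), np.float64(0.10947962031585483)) (array([0.5391732 , 0.19774932, 0.2155719 , 1.92145048]), np.float64(0.10663738008701538))
cups [('top', []), ('side', [(0.85, [0.579, 0.022, 0.065])])]
tamper [('top', [(0.65, [0.4, 0.02, 0.024]), (0.3, [0.34, -0.454, 0.018])]), ('side', [(0.6, [0.403, 0.028, 0.028]), (0.55, [0.611, 0.229, 0.135])])]
sleeves [('top', [(0.87, [0.489, 0.443, 0.076])]), ('side', [])]
stamp [('top', [(0.54, [0.489, -0.436, 0.024])]), ('side', [])]
pad [('top', [(0.88, [0.338, -0.458, 0.017]), (0.55, [0.575, 0.207, 0.08])]), ('side', [(0.62, [0.33, -0.439, 0.014])])]
```

View pics/s8.png

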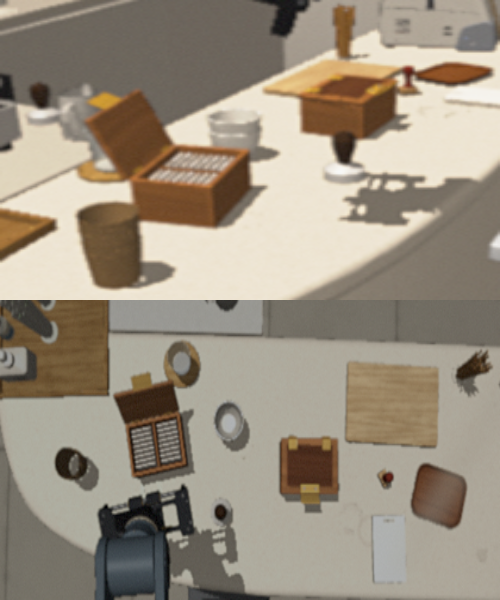

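Both lids are as asked: caddy_a is shut at (310,468) and caddy_b leans open at (150,430). The bystanders are where they were and the robot is clear, so I hand in.

```bash
python3 -c "
from rig import bot
print(bot.hand_in())"
```

```text
the job is handed in; nothing more can be done
None
```

I shut caddy_a's lid first by pushing its tab from behind with closed fingers. Then I lifted caddy_b's lid from under its tab and followed the arc about the hinge until it fell back onto its stop. The job was handed in at about 17 s.

**Final state:** In the last pictures caddy_a is shut and caddy_b leans open by itself; the fit puts its lid at about 1.92 rad. The gripper was about 0.2 m clear and the force reading was near zero.

**Box positions:** The fitted positions differ from the first ones by about 4 mm for caddy_a and 2 mm for caddy_b, roughly the accuracy of the fit. A small shift can't be ruled out.

**Disagreements and a hitch:**
- **caddy_a's lid angle:** a fit with the angle left free gave an impossible -0.24 rad. I relied on the picture, which clearly shows it flat and shut.
- **caddy_b's tab:** at first contact it stuck with about 12 N of horizontal push. I backed off and lifted, and readings after that stayed within about 2 N.
- **Bystanders:** the networks missed the cups in the last top view, and the sleeves and stamp in the last side view. The other camera found each of them within about 8 mm of its first position, and the pictures show nothing disturbed.

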